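Stroke check of a guided air cylinder

ROBOT

A 6-joint arm with a two-finger parallel gripper is mounted at the origin on the work surface. World frame = base frame: x ahead of the robot, y to its left, z up, the work surface at z = 0. Lengths are in m, angles in rad, forces in N, time in s.
With the tool pointing down it reaches from about 0.3 to 0.875 m from the base axis. Payload 6.4 kg.
Tool frame: the origin (TCP) lies midway between the tips of the shut fingers; the grasp point (between the pads) lies 19 mm behind it; x points along the fingers, y is the direction in which the jaws open and shut, and the axes are right-handed (so a half turn about x gives the same grasp; the last joint's range is limited). The gripper opens to 85 mm and grips with 20 to 120 N. Pads are 22 mm wide; open, the fingers measure 114 mm over their backs; the gripper's body (76 mm by 85 mm) begins 54 mm behind the grasp point. The pads swing forward as they close: fully open they stand 13 mm farther back than shut.
Start: joints at [1.142, 0.181, 1.607, -0, 1.354, -0.206], TCP at [0.127, 0.561, 0.231] pointing down, gripper open.
Joint ranges: [-2.99, 2.99], [-0.89, 2.07], [0.3, 2.58], [-1.14, 4.28], [0, 2.63], [-3.12, 3.12]. Speed limits (rad/s): [2.57, 2.57, 3.01, 3.14, 3.14, 3.14].

INTERFACE

Orientations are given as a unit quaternion [w, x, y, z].
In Python, from bench import ctrl gives the robot as it stands.
- The arm moves only by the tool step_arm, never from a script. Its argument "motion" is a list of rows, each a list of 7 numbers: the shift along the tool's x, y, z in mm, then the turn, a rotation vector about the tool's x, y, z in degrees, then the closure in counts, from 0 (fully open) to 255 (shut). In form: [[tx, ty, tz, rx, ry, rz, hand], ...]. A call has 1 to 10 rows; each row is the pose to reach, as a shift and turn from the pose commanded when the call began, along the tool's axes at that moment; what a row does not reach only later rows make up. A row lasts 1/8 s, in which the tool goes at most 62.5 mm and 10.7 degrees, less where a joint would pass 70% of its speed; a pose out of reach is approached as far as the arm can. A call with a gripper value outside its range is refused whole. The fingers move at their own pace and stop on an object; the grip force is fixed at half the most. Time passes only in rows, so rows that repeat a pose let the fingers close. It gives the time, the measured TCP pose, the force and the opening at its end, in the units of the state.
- ctrl.get_obs(): the state, without advancing time (a new reading comes with each control period).
- ctrl.camera(name): name is "scene" or "top" or "wrist"; returns (picture, depth): 420x560x3 uint8, red, green, blue; 420x560 float32, m along the optical axis (not along the pixel's ray), 0 where there is no reading.
- ctrl.camera_info(name): a dict with "fx", "fy", "cx", "cy" (pixels), "T" (4x4, takes a point from camera to world coordinates); the wrist camera has in their place "hand_eye" (4x4, takes a point from camera to tool coordinates, whose origin is the TCP and whose axes are the tool frame's). Camera axes: x right, y down, z forward; pixel columns grow to the right and rows downward; lengths in m; the calibration is good to about 2 mm. The wrist camera is an equidistant fisheye: a pixel r from the principal point sees the ray r / f radians off the axis. A picture is of the moment at which its call begins: read the wrist's pose just before it. camera_info takes no time and is no camera call.
- ctrl.hand_in(): hands the job in, once; it reports no verdict.
The state is a dict: "time_s": time; "q": joint angles; "dq": joint speeds; "joint_efforts": joint torques, N m; "eef_pos": TCP position; "eef_rot": TCP orientation; "wrist_force": force on the tool from outside, world axes, zero at the start; "torque": the same for the moment, N m; "opening": opening from 0.0 (shut) to 1.0 (fully open).
Only numpy, scipy, OpenCV 4.12 (cv2) and the standard library are available. Lean on these libraries where they do the work, as an engineer would, in place of code of your own. Each camera call takes 0.05 s, during which the arm holds its last target. There are 200 camera calls.

TASK

Stand the air cylinder that lies on the black granite plate up on its tail end, anywhere on the granite, and let go of it; then press its front plate straight down through the stroke. If it runs freely all the way home, take the cylinder by its body and set it down standing in the shallow tray; if the resistance climbs past about 10 N part way, stop there, never force it beyond 30 N, and set it down standing in the deep bin, front plate as you left it. Do not drop it and leave the other things on the bench alone.

Things in the scene. Friction and masses are not known exactly. Their poses are not given: they have to be found in the camera images.
- cyl_center (a point): Guided air cylinder, aluminium, loose, about 0.5 kg: square body 50 x 50 x 80 mm long, with a 36 x 36 x 8 mm front plate on three thin steel rods that slide into one end. This point is the centre of the 80 mm body. Its x axis points along the cylinder from tail end to front plate; y and z are square to its sides. It starts lying on the granite, front plate roughly towards the robot.
- cyl_tail (a point): Centre of the cylinder's flat tail end (50 x 50 mm), 40 mm from cyl_center against x; the face it must stand on. Same axes.
- plate_face (a point): Centre of the outer face (36 x 36 mm) of the cylinder's front plate, where it is pressed. 80 mm from cyl_center along x when fully drawn out, 50 mm when fully home. Same axes.
- stroke (a joint): How far the front plate is pressed in, m: 0 drawn out, 0.030 fully home (2 mm gap to the body); starts at 0 to 0.005. A free one moves at 3 to 4 N and stays where it is left. A bad one (looks the same) is as free for the first 15 mm, then pushes back about 3 N more for each further mm; let go, it springs back to about 16 mm in.
- front_plate: The cylinder's front plate with its rods. Origin and axes as cylinder, but sliding with the plate.
- cylinder: The cylinder as a whole (body and front plate). Origin under cyl_center as it lies, 25 mm below it; axes as cyl_center.
- granite_top (a point): Centre of the top face of the fixed black granite plate, 300 x 300 mm, top 50 mm above the bench. z up, x and y along its edges.
- tray: Shallow open tray for good cylinders, grey plastic, fixed, 240 (x) x 170 (y) mm outside, 25 mm high, walls 4 mm and floor 4 mm thick. Origin: centre of its underside on the bench.
- bin: Deep open bin for rejected cylinders, grey plastic, fixed, 180 (x) x 170 (y) mm outside, 65 mm high, walls and floor 4 mm thick. Origin: centre of its underside on the bench. Tray and bin stand one left and one right of the granite, either way round.
- v_block: Bystander: small steel V-block, 45 x 40 x 36 mm, on the far left corner of the granite.
- gauge_case: Bystander: wooden gauge block case, 120 x 200 x 55 mm, on the bench beyond the granite.
- height_gauge: Bystander: height gauge, 75 x 110 mm foot, 232 mm tall, on the bench beyond the granite.
- mouse: Bystander: black computer mouse, 100 x 58 mm, 32 mm high, on the bench to the robot's left.
Not all that is in view belongs to the job. What is shaped like the bin but pink or red is not meant.

How it is judged:
On the way, in this order (a step that is already met when the one before it is completed fails the run):
1. the cylinder stands by itself on its tail end on the granite, front plate not pressed yet (angle between cyl_center's own x axis and vertical below 0.1 rad and z of cyl_tail in the frame of granite_top between -0.006 and 0.006 m and contact force between cylinder and the fingers below 0.3 N and value of joint stroke below 0.011 m), for 0.2 s.
2. the front plate is pressed, the cylinder standing on the granite: either fully home (27 mm or more), or stopped by a resistance above 6 N between 13 and 26 mm (angle between cyl_center's own x axis and vertical below 0.1 rad and z of cyl_tail in the frame of granite_top between -0.006 and 0.006 m and (value of joint stroke above 0.027 m or (value of joint stroke between 0.013 and 0.026 m and contact force between front_plate and the fingers above 6 N))), for 0.05 s.
At the end, for the whole second after the job is handed in: The cylinder stands still and upright (within 0.1 rad) on its tail end: on the floor of the shallow tray with its front plate home (26 mm or more in) if it ran freely, or on the floor of the deep bin with its front plate 10 to 24 mm in if the resistance climbed (angle between cyl_center's own x axis and vertical below 0.1 rad and linear speed of cylinder below 0.02 m/s and ((value of joint stroke above 0.026 m and z of cyl_tail in the frame of tray below 0.01 m and x of cyl_tail in the frame of tray between -0.11 and 0.11 m and y of cyl_tail in the frame of tray between -0.075 and 0.075 m) or (value of joint stroke between 0.01 and 0.024 m and z of cyl_tail in the frame of bin below 0.01 m and x of cyl_tail in the frame of bin between -0.08 and 0.08 m and y of cyl_tail in the frame of bin between -0.075 and 0.075 m))); the robot touches nothing.
It fails at once if a binding front plate forced: more than 30 N on it part way through the stroke (value of joint stroke between 0.013 and 0.026 m and contact force between front_plate and the fingers above 30 N).
It fails at once if the cylinder dropped or thrown: faster than 0.7 m/s with no hand on it (linear speed of cylinder above 0.7 m/s and contact force between cylinder and the fingers below 0.2 N).
It fails at once if a bystander moved by more than 30 mm (distance of any of v_block, gauge_case, height_gauge, mouse from where it was at the start of the episode above 0.03 m).
It also fails if it takes over 58 s, if anything falls off the work surface, if the arm or the gripper's body presses on something with over 40 N, if the wrist force passes 120 N, or if a joint passes its speed limit or range.

## Working session

There is one attempt and no reset: what is moved stays moved. The work goes in short steps, Python scripts to look and compute and a tool call to move; the robot and the scene stay as the last step left them, time stands still between calls to the robot, and variables do not carry over. Pictures are saved under pics/ and viewed, about 8 in all and at most 12, crops included, and the job is handed in when it is done.

Besides the shell and the picture viewer there is one more tool, called after "Request:" in YAML: its name, and indented under it one key for each argument. step_arm: Moves the arm, as the interface text tells. Its arguments: {"type":"object","properties":{"motion":{"type":"array","items":{"type":"array","items":{"type":"number"}}}},"required":["motion"]}

```bash
mkdir -p pics; ls; cat > h.py <<'E'
import numpy as np, cv2
from bench import ctrl
from scipy.spatial.transform import Rotation as R
def save(n,f,im): cv2.imwrite(f'pics/{f}.png',im[:,:,::-1])
def cloud(n):
    im,d=ctrl.camera(n); i=ctrl.camera_info(n)
    v,u=np.mgrid[:420,:560]
    P=np.stack([(u-i['cx'])/i['fx']*d,(v-i['cy'])/i['fy']*d,d],-1)@i['T'][:3,:3].T+i['T'][:3,3]
    P[d==0]=np.nan
    return im,d,P
def pose():
    o=ctrl.get_obs(); q=o['eef_rot']; return np.array(o['eef_pos']),R.from_quat([q[1],q[2],q[3],q[0]]).as_matrix(),o
E
python3 - <<'E'
from h import *
for n in('scene','top'):
    im,d,P=cloud(n); np.savez(f'{n}.npz',im=im,P=P); save(n,n,im); print(ctrl.camera_info(n)['T'])
p,r,o=pose(); print(p,r,o['time_s'],o['wrist_force'])
E
python3 -c "
import cv2,numpy as np
a=[cv2.imread(f'pics/{n}.png') for n in('scene','top')]
"
```

```text
pics
[[ 0.58886536  0.65417921 -0.47464423  1.08271067]
 [ 0.80820122 -0.48166093  0.33884145 -0.54579599]
 [-0.00695455 -0.58314004 -0.81234188  1.12482095]
 [ 0.          0.          0.          1.        ]]
[[-0.01231056 -0.99786342  0.06416418  0.41541306]
 [-0.99980848  0.0132601   0.01439373 -0.13771502]
 [-0.0152138  -0.06397469 -0.99783555  1.45876022]
 [ 0.          0.          0.          1.        ]]
[0.12682723 0.56036599 0.2305048 ] [[-6.49701997e-04  2.20934846e-01  9.75288353e-01]
 [-1.36618061e-03  9.75287453e-01 -2.20935552e-01]
 [-9.99998856e-01 -1.47596230e-03 -3.31809303e-04]] 0.1 [-0.09230502  0.00713822 -0.33350432]
```

View pics/top.png

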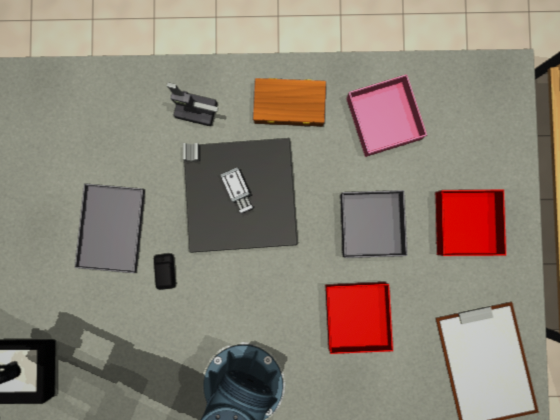

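View pics/scene.png

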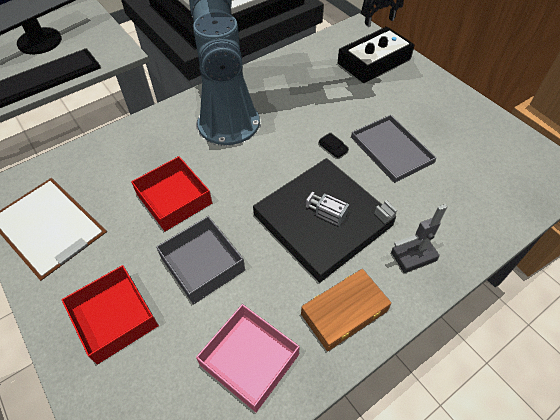

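The top view shows the cylinder lying at about (238,188), with its front plate at (246,207) towards the robot. The V-block is at (191,152). There are two grey containers: the shallow tray at (110,228) on the left and the deep grey bin at (373,224) on the right. The red boxes at (358,317) and (471,222) and the pink one at (386,115) are decoys, going by their colour.

```bash
python3 - <<'E'
from h import *
z=np.load('top.npz'); P=z['P']; im=z['im']
def reg(u0,u1,v0,v1,zl,zh):
    Q=P[v0:v1,u0:u1].reshape(-1,3); return Q[(Q[:,2]>zl)&(Q[:,2]<zh)]
def rect(n,Q):
    c,s,a=cv2.minAreaRect(Q[:,:2].astype(np.float32)); print(n,np.round(c,4),np.round(s,4),round(a,1),'z med/max',np.round([np.median(Q[:,2]),Q[:,2].max()],4),len(Q))
rect('granite',reg(175,305,130,260,.04,.06))
rect('tray rim',reg(65,155,175,280,.015,.04)); rect('tray floor',reg(85,135,195,265,-.01,.012))
rect('bin rim',reg(330,415,180,265,.055,.08)); rect('bin floor',reg(350,395,205,245,-.01,.02))
rect('vblock',reg(175,202,135,165,.07,.1)); rect('mouse',reg(150,180,245,295,.012,.05))
Q=reg(205,265,160,220,.06,.12); rect('cyl all',Q); rect('body',Q[Q[:,2]>.09])
print(np.round(np.percentile(Q[:,2],[5,25,50,75,95]),3))
# other views
z=np.load('scene.npz');P=z['P']; Q=reg(300,355,180,228,.062,.12);rect('scene cyl',Q);rect('scene body',Q[Q[:,2]>.092])
cv2.imwrite('pics/crop.png',cv2.resize(np.hstack([im[150:225,200:275],z['im'][170:245,290:365]])[:,:,::-1],None,fx=5,fy=5,interpolation=cv2.INTER_CUBIC))
E
```

```text
granite [0.5315 0.0023] [0.3008 0.3001] 3.3 z med/max [0.0503 0.06  ] 10535
tray rim [0.4362 0.3471] [0.2327 0.2502] 84.4 z med/max [0.0234 0.0357] 621
tray floor [0.4393 0.3793] [0.1465 0.1986] 89.5 z med/max [0.0039 0.012 ] 3457
bin rim [ 0.4456 -0.3673] [0.1804 0.1716] 1.2 z med/max [0.0647 0.0737] 450
bin floor [ 0.4438 -0.3724] [0.1271 0.1113] 89.2 z med/max [0.0046 0.0154] 1794
vblock [0.6485 0.1329] [0.0448 0.0412] 0.2 z med/max [0.0804 0.0935] 221
mouse [0.3201 0.2199] [0.0996 0.0591] 3.4 z med/max [0.0285 0.0431] 702
cyl all [ 0.5439 -0.0106] [0.1168 0.0832] 21.1 z med/max [0.099 0.109] 734
body [0.5396 0.0031] [0.1167 0.0503] 23.3 z med/max [0.0998 0.109 ] 604
[0.072 0.095 0.099 0.101 0.105]
scene cyl [0.5377 0.0018] [0.117 0.055] 23.5 z med/max [0.0964 0.1053] 760
scene body [0.538  0.0021] [0.1157 0.0547] 23.6 z med/max [0.0987 0.1053] 460
```

View pics/crop.png

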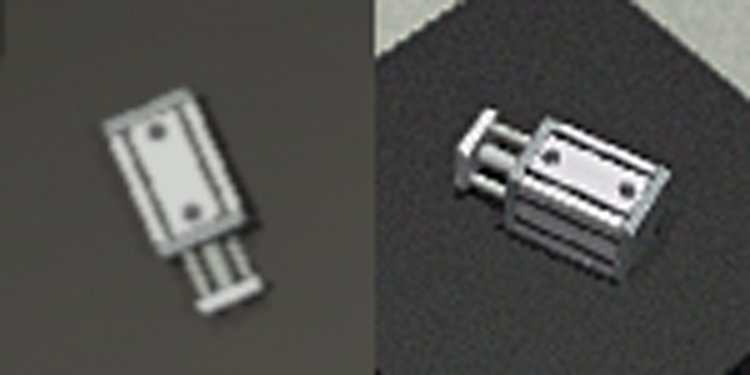

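The enlarged crop confirms the cylinder: body with three rods, and the front plate towards the robot's right.

I'll grip the body with the tool tilted 40° forward and lift it. A 180° roll about the tool axis then brings the cylinder upright, needing only a small tilt correction.

```bash
cat >> h.py <<'E'
def rot(x,y):
    x=np.array(x,float); x/=np.linalg.norm(x); y=np.array(y,float); y-=x*(x@y); y/=np.linalg.norm(y)
    return np.stack([x,y,np.cross(x,y)],1)
def delta(tp,tr):
    p,r,o=pose()
    print('d',np.round(r.T@(np.array(tp)-p)*1000,1),np.round(np.degrees(R.from_matrix(r.T@tr).as_rotvec()),1),'| at',np.round(p,4),'t',o['time_s'],'q',np.round(o['q'],2),'F',np.round(o['wrist_force'],1))
a=np.radians(23.4); h=np.array([np.cos(a),np.sin(a),0]); yj=np.array([-np.sin(a),np.cos(a),0])
C=np.array([.556,.010,.078]); t=np.radians(40); D=np.sin(t)*h-np.cos(t)*np.array([0,0,1])
RG=rot(D,yj)
E
python3 - <<'E'
from h import *
delta(C-.1*D,RG)
z=np.load('top.npz');P=z['P']
print('tray',P[228,111],'corners mean',np.nanmean([P[v,u] for u,v in((85,185),(145,190),(136,271),(77,266))],0))
# body alone from edge: project along axis
Q=P[160:220,205:265].reshape(-1,3); Q=Q[(Q[:,2]>.062)&(Q[:,2]<.12)]
s=(Q-C)@h; w=(Q-C)@yj; k=abs(w)<.03
print(np.percentile(s[k],[0,1,99,100]),[ (round(lo,3),np.round(np.percentile(w[k&(s>lo)&(s<lo+.02)],[2,98]),4)) for lo in(-.03,-.01,.01)])
E
```

```text
d [  76.4 -479.8  488.3] [-34.6 -38.7  12.7] | at [0.1268 0.5604 0.2305] t 0.1 q [ 1.14  0.18  1.61  0.    1.35 -0.21] F [-0.1  0.  -0.3]
tray [0.44280289 0.37249613 0.00885071] corners mean [0.44337613 0.37243413 0.0098512 ]
[-0.07659044 -0.07600738  0.03846611  0.04053304] [(-0.03, array([-0.0246,  0.0243])), (-0.01, array([-0.0247,  0.0242])), (0.01, array([-0.0245,  0.0233]))]
```

Request:
step_arm:
  motion:
    - [40,-240,244,-17,-19,6,0]
    - [76,-480,488,-34.6,-38.7,12.7,0]
    - [76,-480,488,-34.6,-38.7,12.7,0]
    - [76,-480,488,-34.6,-38.7,12.7,0]
    - [76,-480,488,-34.6,-38.7,12.7,0]
    - [76,-480,488,-34.6,-38.7,12.7,0]
    - [76,-480,488,-34.6,-38.7,12.7,0]
    - [76,-480,488,-34.6,-38.7,12.7,0]
    - [76,-480,488,-34.6,-38.7,12.7,0]
    - [76,-480,488,-34.6,-38.7,12.7,0]

```text
time_s: 1.35
eef_pos: [0.3827, 0.1634, 0.1738]
eef_rot: [0.885, -0.085, 0.419, 0.184]
wrist_force: [1.6, 1.5, -0.1]
opening: 0.998
```

```bash
python3 -c "
from h import *
delta(C-.1*D,RG)"
```

```text
d [  35.9 -209.6   14.5] [-0.1 -0.6 -0.1] | at [0.3827 0.1634 0.1738] t 1.35 q [-0.19 -0.74  2.58  0.53  0.79 -2.44] F [ 1.6  1.5 -0.1]
```

Request:
step_arm:
  motion:
    - [36,-210,14,0,0,0,0]
    - [36,-210,14,0,0,0,0]
    - [36,-210,14,0,0,0,0]
    - [36,-210,14,0,0,0,0]
    - [36,-210,14,0,0,0,0]
    - [36,-210,14,0,0,0,0]

```text
time_s: 2.1
eef_pos: [0.4965, -0.0108, 0.1574]
eef_rot: [0.883, -0.084, 0.425, 0.182]
wrist_force: [0.2, -0.2, 0.9]
opening: 1.001
```

```bash
python3 -c "
from h import *
delta(C-.1*D,RG)
im,d=ctrl.camera('wrist'); save('wrist','w1',im)"
```

```text
d [ 1.3 -4.6 -2.8] [-0.5 -1.3 -0.1] | at [ 0.4965 -0.0108  0.1574] t 2.1 q [-0.65 -0.22  2.32  0.81  0.85 -3.12] F [ 0.2 -0.2  0.9]
```

View pics/w1.png

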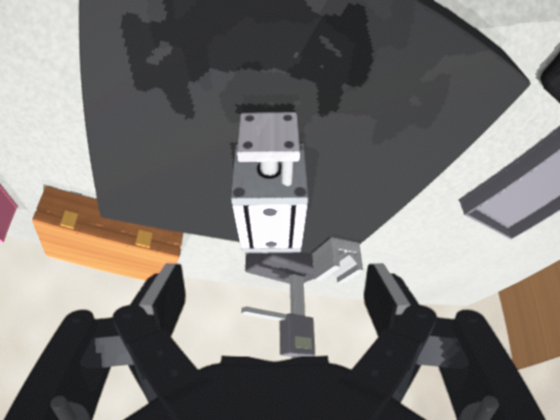

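The wrist view shows the body at (270,200) centred between the open fingers, with the plate nearest and the V-block at (338,258) well beyond. Joint 6 is near its limit now, but moving forward relieves it. Advancing to the grasp.

Request:
step_arm:
  motion:
    - [60,-4,-3,0,0,0,0]
    - [90,-5,-3,0,-1,0,0]
    - [90,-5,-3,0,-1,0,0]
    - [90,-5,-3,0,-1,0,0]

```text
time_s: 2.65
eef_pos: [0.5541, 0.0162, 0.1061]
eef_rot: [0.88, -0.081, 0.434, 0.175]
wrist_force: [0.3, -0.4, 0.5]
opening: 1.004
```

```bash
python3 -c "
from h import *
delta(C+.02*D,RG)"
```

```text
d [ 41.9  -6.6 -16.7] [-1.2 -2.4  0.3] | at [0.5541 0.0162 0.1061] t 2.65 q [-0.47  0.04  2.22  0.91  0.63 -3.12] F [ 0.3 -0.4  0.5]
```

Joint 6 has saturated at 40° tilt, so I'll use a 32° tilt instead.

```bash
sed -i 's/radians(40)/radians(32)/; s/,\.078\]/,.080]/' h.py; python3 -c "
from h import *
delta(C-.03*D,RG)
delta(C+.02*D,RG)"
```

```text
d [ -9.6  -6.8 -13.4] [-1.3  5.6  0.2] | at [0.5541 0.0162 0.1061] t 2.65 q [-0.47  0.04  2.22  0.91  0.63 -3.12] F [ 0.3 -0.4  0.5]
d [ 40.2  -6.6 -18.3] [-1.3  5.6  0.2] | at [0.5541 0.0162 0.1061] t 2.65 q [-0.47  0.04  2.22  0.91  0.63 -3.12] F [ 0.3 -0.4  0.5]
```

Request:
step_arm:
  motion:
    - [-10,-7,-13,-1.3,5.6,0,0]
    - [-10,-7,-13,-1.3,5.6,0,0]
    - [-10,-7,-13,-1.3,5.6,0,0]
    - [-10,-7,-13,-1.3,5.6,0,0]

```text
time_s: 3.15
eef_pos: [0.5419, 0.0029, 0.1055]
eef_rot: [0.857, -0.098, 0.474, 0.175]
wrist_force: [-0.1, 0.2, -0.5]
opening: 1.004
```

```bash
python3 -c "
from h import *
delta(C+.02*D,RG)"
```

```text
d [50.   1.2 -0.2] [-0.1  0.1  0.3] | at [0.5419 0.0029 0.1055] t 3.15 q [-0.47  0.03  2.19  0.71  0.67 -2.95] F [-0.1  0.2 -0.5]
```

Free of the limit now. Going in and closing.

Request:
step_arm:
  motion:
    - [25,1,0,0,0,0,0]
    - [50,1,0,0,0,0,0]
    - [50,1,0,0,0,0,0]
    - [50,1,0,0,0,0,0]

```text
time_s: 3.65
eef_pos: [0.566, 0.0139, 0.0633]
eef_rot: [0.857, -0.099, 0.474, 0.175]
wrist_force: [-0.9, 1.1, 0.3]
opening: 1.003
```

```bash
python3 -c "
from h import *
delta(C+.02*D,RG)"
```

```text
d [ 0.2  0.3 -0.2] [-0.1  0.   0.2] | at [0.566  0.0139 0.0633] t 3.65 q [-0.41  0.17  2.14  0.8   0.57 -3.02] F [-0.9  1.1  0.3]
```

Request:
step_arm:
  motion:
    - [0,0,0,0,0,0,60]
    - [0,0,0,0,0,0,120]
    - [0,0,0,0,0,0,180]
    - [0,0,0,0,0,0,255]
    - [0,0,0,0,0,0,255]
    - [0,0,0,0,0,0,255]
    - [0,0,0,0,0,0,255]

```text
time_s: 4.53
eef_pos: [0.5665, 0.0138, 0.0642]
eef_rot: [0.857, -0.099, 0.474, 0.175]
wrist_force: [-4.7, -0.1, 7.0]
opening: 0.581
```

```bash
python3 -c "
from h import *
p,r,o=pose()
delta(p+[-.03,-.01,.12],RG)
im,d=ctrl.camera('wrist'); save('wrist','w2',im)"
```

```text
d [-118.4    2.2   37.1] [-0.   0.1  0.3] | at [0.5665 0.0138 0.0642] t 4.525 q [-0.41  0.17  2.14  0.8   0.57 -3.02] F [-4.7 -0.1  7. ]
```

The grip holds at 49 mm opening. Lifting.

Request:
step_arm:
  motion:
    - [-30,0,10,0,0,0,255]
    - [-60,1,20,0,0,0,255]
    - [-118,2,37,0,0,0,255]
    - [-118,2,37,0,0,0,255]
    - [-118,2,37,0,0,0,255]

```text
time_s: 5.2
eef_pos: [0.5356, 0.0041, 0.1817]
eef_rot: [0.857, -0.099, 0.475, 0.175]
wrist_force: [0.3, 0.4, -6.4]
opening: 0.576
```

Request:
step_arm:
  motion:
    - [0,0,0,10,0,0,255]
    - [0,0,0,20,0,0,255]
    - [0,0,0,30,0,0,255]
    - [0,0,0,40,0,0,255]
    - [0,0,0,50,0,0,255]
    - [0,0,0,60,0,0,255]
    - [0,0,0,70,0,0,255]
    - [0,0,0,80,0,0,255]
    - [0,0,0,90,0,0,255]
    - [0,0,0,90,0,0,255]

```text
time_s: 6.45
eef_pos: [0.5351, 0.0046, 0.1798]
eef_rot: [0.675, 0.536, 0.462, -0.212]
wrist_force: [0.3, -0.5, -4.7]
opening: 0.574
```

```bash
python3 -c "
from h import *
p,r,o=pose()
# upright target: cyl x = cyl dir in tool frame fixed at grasp
xc=RG.T@(-h); print('xc in tool',xc,'now',r@xc)
az=0.0
hh=np.array([np.cos(az),np.sin(az),0])
RU=rot(np.cos(t)*hh-np.sin(t)*np.array([0,0,1]),[np.sin(az),-np.cos(az),0]); print('check',RU@xc)
delta([.50,-.03,.20],RU)
im,d=ctrl.camera('wrist'); save('wrist','w3',im)"
```

```text
xc in tool [-5.29919264e-01  4.45126991e-18 -8.48048096e-01] now [-0.59206361  0.66845095  0.45014887]
check [ 7.82009377e-17 -4.45126991e-18  1.00000000e+00]
d [-41.4 -28.4  17.9] [104.2   7.5  34.6] | at [0.5351 0.0046 0.1798] t 6.45 q [-0.47 -0.14  2.15  0.57  0.84 -1.2 ] F [ 0.3 -0.5 -4.7]
```

View pics/w3.png

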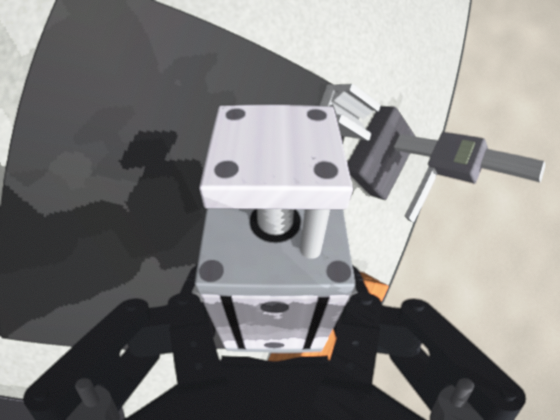

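The cylinder (270,230) is held square between the pads with the plate out. Continuing to upright at (0.50,-0.03).

Request:
step_arm:
  motion:
    - [-10,-7,5,26,2,9,255]
    - [-20,-14,9,52,4,17,255]
    - [-41,-28,18,104,7.5,34.6,255]
    - [-41,-28,18,104,7.5,34.6,255]
    - [-41,-28,18,104,7.5,34.6,255]
    - [-41,-28,18,104,7.5,34.6,255]
    - [-41,-28,18,104,7.5,34.6,255]
    - [-41,-28,18,104,7.5,34.6,255]
    - [-41,-28,18,104,7.5,34.6,255]
    - [-41,-28,18,104,7.5,34.6,255]

```text
time_s: 7.75
eef_pos: [0.501, -0.0308, 0.2013]
eef_rot: [0.018, 0.961, 0.01, -0.275]
wrist_force: [1.0, 1.0, -5.1]
opening: 0.58
```

Request:
step_arm:
  motion:
    - [0,0,0,0,0,0,255]

```text
time_s: 7.88
eef_pos: [0.5009, -0.0291, 0.2011]
eef_rot: [0.021, 0.961, 0.013, -0.276]
wrist_force: [0.2, 0.4, -4.6]
opening: 0.581
```

```bash
cat >> h.py <<'E'
RU=rot([np.cos(t),0,-np.sin(t)],[0,-1,0])
E
python3 -c "
from h import *
delta([.50,-.03,.20],RU)
im,d,P=cloud('scene'); save('s','s2',im); np.savez('s2.npz',im=im,P=P)
p,r,o=pose(); i=ctrl.camera_info('scene'); T=np.linalg.inv(i['T'])
c=T[:3,:3]@p+T[:3,3]; u,v=int(c[0]/c[2]*i['fx']+i['cx']),int(c[1]/c[2]*i['fy']+i['cy']); print(u,v)
cv2.imwrite('pics/s2c.png',cv2.resize(im[max(v-60,0):v+80,u-70:u+70,::-1],None,fx=4,fy=4,interpolation=cv2.INTER_CUBIC))"
```

```text
d [-0.2  0.9  1.5] [2.7 0.  0.8] | at [ 0.5009 -0.0291  0.2011] t 7.875 q [-0.67 -0.48  2.57  1.34  0.59 -0.17] F [ 0.2  0.4 -4.6]
311 175
```

View pics/s2c.png

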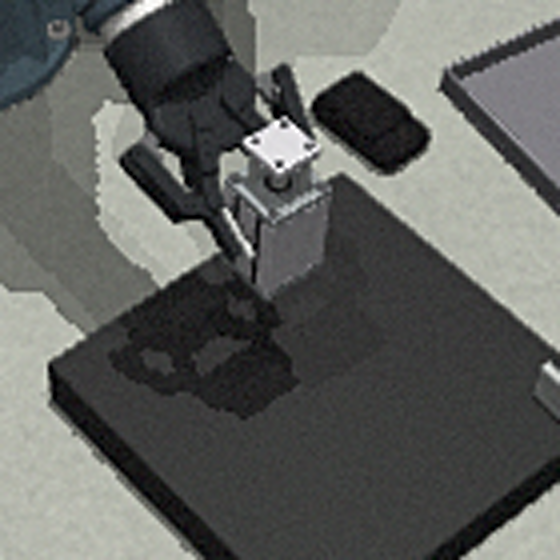

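The crop shows the cylinder upright in the jaws at (280,230), plate up. Now the tilt and height.

```bash
cat >> h.py <<'E'
OFF=RG.T@(np.array([.5663,.0138,.0640])-np.array([.556,.010,.075]))  # TCP rel. to body centre, tool frame
E
python3 -c "
from h import *
p,r,o=pose(); c=p-r@OFF; x=r@RG.T@(-h); print('centre',c,'axis',x)
P=np.load('s2.npz')['P']; Q=P.reshape(-1,3); Q=Q[np.isfinite(Q[:,0])]
top=Q[(np.linalg.norm(Q[:,:2]-c[:2],axis=1)<.03)&(Q[:,2]>c[2]+.06)&(Q[:,2]<c[2]+.1)]
print('plate face',len(top),np.median(top,0),'expected',c+.077*x)
k=top[abs(top[:,2]-np.median(top[:,2]))<.01]; A=np.c_[k[:,:2],np.ones(len(k))]; print('slope',np.linalg.lstsq(A,k[:,2],rcond=None)[0][:2])
b=Q[(abs(Q[:,2]-c[2]+.005)<.03)&(np.linalg.norm(Q[:,:2]-c[:2],axis=1)<.042)]; b=b[b[:,0]>c[0]+.015]; b=b[abs(b[:,1]-c[1])<.023]
A=np.c_[b[:,1:],np.ones(len(b))]; print(len(b),'far face x=',np.median(b[:,0]),'slopes y,z',np.linalg.lstsq(A,b[:,0],rcond=None)[0][:2])
print('tail corners z if placed: min centre'); 
C2=np.array([.555,-.02,.100]); delta(C2+RU@OFF,RU)
"
```

```text
centre [ 0.49043612 -0.03023634  0.21283683] axis [-0.00100484  0.03495875  0.99938825]
plate face 185 [ 0.4919921  -0.03046162  0.28763404] expected [ 0.49035875 -0.02754452  0.28978973]
slope [-0.02995241  0.01083619]
190 far face x= 0.5143688194193294 slopes y,z [-0.01747829 -0.01326726]
tail corners z if placed: min centre
d [114.7 -11.7  60.9] [ 2.8 -0.   0.8] | at [ 0.5014 -0.0296  0.2019] t 7.925 q [-0.67 -0.48  2.57  1.33  0.59 -0.17] F [-0.7  0.3 -5.1]
```

Request:
step_arm:
  motion:
    - [30,-3,40,1,0,0,255]
    - [60,-6,50,2,0,0.4,255]
    - [90,-9,58,2.8,0,0.8,255]
    - [115,-12,61,2.8,0,0.8,255]
    - [115,-12,61,2.8,0,0.8,255]
    - [115,-12,61,2.8,0,0.8,255]

```text
time_s: 8.68
eef_pos: [0.5671, -0.0203, 0.0899]
eef_rot: [-0.001, 0.962, -0.002, -0.275]
wrist_force: [-0.5, 0.9, -4.4]
opening: 0.577
```

```bash
python3 -c "
from h import *
p,r,o=pose(); c=p-r@OFF; x=r@RG.T@(-h); print('centre',c,'axis',x)
delta(np.array([.555,-.02,.093])+RU@OFF,RU)
delta(np.array([.555,-.02,.088])+RU@OFF,RU)
"
```

```text
centre [ 0.55603744 -0.02088225  0.10081328] axis [-0.00175669 -0.00110059  0.99999785]
d [ 3.2 -0.9  7.2] [-0.2 -0.1 -0.1] | at [ 0.5671 -0.0203  0.0899] t 8.675 q [-0.47  0.19  2.41  2.35  0.57 -1.12] F [-0.5  0.9 -4.4]
d [ 5.9 -0.9 11.5] [-0.2 -0.1 -0.1] | at [ 0.5671 -0.0203  0.0899] t 8.675 q [-0.47  0.19  2.41  2.35  0.57 -1.12] F [-0.5  0.9 -4.4]
```

Request:
step_arm:
  motion:
    - [2,0,3.4,0,0,0,255]
    - [4,-1,6,0,0,0,255]
    - [4.8,-1,7.6,0,0,0,255]
    - [4.8,-1,7.6,0,0,0,255]

```text
time_s: 9.18
eef_pos: [0.567, -0.0191, 0.0813]
eef_rot: [-0.002, 0.962, -0.002, -0.274]
wrist_force: [-0.5, 0.5, -4.9]
opening: 0.578
```

Request:
step_arm:
  motion:
    - [0.5,0,0.8,0,0,0,255]
    - [1,0,1.7,0,0,0,255]
    - [1,0,1.7,0,0,0,255]

```text
time_s: 9.55
eef_pos: [0.5669, -0.0189, 0.0788]
eef_rot: [-0.002, 0.962, -0.002, -0.275]
wrist_force: [-0.9, -0.2, -5.2]
opening: 0.578
```

Request:
step_arm:
  motion:
    - [0.3,0,0.4,0,0,0,255]
    - [0.5,0,0.8,0,0,0,255]
    - [0.5,0,0.8,0,0,0,255]

```text
time_s: 9.93
eef_pos: [0.567, -0.0189, 0.078]
eef_rot: [-0.002, 0.962, -0.002, -0.275]
wrist_force: [0.2, -0.7, -4.8]
opening: 0.58
```

Request:
step_arm:
  motion:
    - [0.3,0,0.4,0,0,0,255]
    - [0.5,0,0.8,0,0,0,255]
    - [0.5,0,0.8,0,0,0,255]
    - [0.8,0,1.3,0,0,0,255]
    - [0.8,0,1.3,0,0,0,255]

```text
time_s: 10.55
eef_pos: [0.5678, -0.019, 0.0779]
eef_rot: [-0.002, 0.962, -0.002, -0.273]
wrist_force: [-7.1, 0.7, 8.7]
opening: 0.576
```

Contact at +14 N. Ease off slightly and open.

Request:
step_arm:
  motion:
    - [-0.6,0,-1.0,0,0,0,255]
    - [-0.6,0,-1.0,0,0,0,255]
    - [-0.6,0,-1.0,0,0,0,90]
    - [-0.6,0,-1.0,0,0,0,60]
    - [-0.6,0,-1.0,0,0,0,30]
    - [-0.6,0,-1.0,0,0,0,0]
    - [-0.6,0,-1.0,0,0,0,0]
    - [-0.6,0,-1.0,0,0,0,0]

```text
time_s: 11.55
eef_pos: [0.567, -0.019, 0.0777]
eef_rot: [-0.002, 0.962, -0.002, -0.275]
wrist_force: [-0.0, -0.1, 0.5]
opening: 0.999
```

```bash
python3 -c "
from h import *
p,r,o=pose(); c=p-r@OFF;print(c)
im,d,P=cloud('top')
Q=P.reshape(-1,3); Q=Q[np.isfinite(Q[:,0])]
top=Q[(np.linalg.norm(Q[:,:2]-c[:2],axis=1)<.035)&(Q[:,2]>.14)&(Q[:,2]<.18)]
print('plate face',len(top),np.median(top,0),(top.max(0)+top.min(0))/2,cv2.minAreaRect(top[:,:2].astype(np.float32)))
delta(p,RU)
"
```

```text
[ 0.555955   -0.01956519  0.08861972]
plate face 195 [ 0.55586879 -0.01804071  0.16543737] [ 0.55675966 -0.01901515  0.1657981 ] ((0.5567812323570251, -0.019014837220311165), (0.03451615199446678, 0.03406897932291031), 0.10889750719070435)
d [-0.  0.  0.] [-0.3 -0.1 -0.2] | at [ 0.567  -0.019   0.0777] t 11.6 q [-0.47  0.24  2.41  2.4   0.6  -1.18] F [-0.5 -0.2 -0.6]
```

It's standing free: plate face at z≈0.166, centre (0.556,-0.019), sides square to the world axes. Lifting straight up, then turning the tool down with the fingers shut.

Request:
step_arm:
  motion:
    - [-16,0,-25,0,0,0,0]
    - [-42,0,-68,0,0,0,0]
    - [-72,0,-115,0,0,0,0]
    - [-72,0,-115,0,0,0,0]
    - [-72,0,-115,0,0,0,0]

```text
time_s: 12.22
eef_pos: [0.5677, -0.0198, 0.2168]
eef_rot: [-0.0, 0.962, -0.002, -0.272]
wrist_force: [0.2, 0.4, -0.1]
opening: 0.998
```

```bash
cat >> h.py <<'E'
RD=rot([0,0,-1],[0,-1,0])
E
python3 -c "
from h import *
delta([.556,-.019,.215],RD)
"
```

```text
d [-9.  -0.8  7.7] [ -0.2 -58.4  -0.2] | at [ 0.5677 -0.0198  0.2168] t 12.225 q [-0.47 -0.26  2.41  1.52  0.39 -0.2 ] F [ 0.2  0.4 -0.1]
```

Request:
step_arm:
  motion:
    - [0,0,0,0,-10,0,255]
    - [-3,0,2,0,-20,0,255]
    - [-5,0,4,0,-30,0,255]
    - [-7,0,6,0,-40,0,255]
    - [-9,-1,8,0,-50,0,255]
    - [-9,-1,8,0,-58.4,0,255]
    - [-9,-1,8,0,-58.4,0,255]
    - [-9,-1,8,0,-58.4,0,255]
    - [-9,-1,8,0,-58.4,0,255]

```text
time_s: 13.35
eef_pos: [0.5546, -0.017, 0.2086]
eef_rot: [0.003, -0.704, -0.002, 0.71]
wrist_force: [0.1, 0.3, 0.5]
opening: 0.001
```

```bash
python3 -c "
from h import *
delta([.556,-.019,.175],RD); print(pose()[2]['opening'])
"
```

```text
d [33.6  2.3 -1.7] [-0.1  0.5  0.4] | at [ 0.5546 -0.017   0.2086] t 13.35 q [-0.25  0.16  1.67  0.01  1.31  1.32] F [0.1 0.3 0.5]
0.000550311139012759
```

Request:
step_arm:
  motion:
    - [17,1,-1,0,0.5,0.4,255]
    - [33,2,-2,0,0.5,0.4,255]
    - [33,2,-2,0,0.5,0.4,255]
    - [36,2,-2,0,0.5,0.4,255]
    - [38,2,-2,0,0.5,0.4,255]
    - [40,2,-2,0,0.5,0.4,255]
    - [42,2,-2,0,0.5,0.4,255]
    - [44,2,-2,0,0.5,0.4,255]
    - [46,2,-2,0,0.5,0.4,255]

```text
time_s: 14.48
eef_pos: [0.5565, -0.0202, 0.1652]
eef_rot: [-0.0, 0.708, -0.003, -0.706]
wrist_force: [-1.2, -0.2, 2.2]
opening: -0.002
```

Request:
step_arm:
  motion:
    - [1.5,0,0,0,0,0,255]
    - [3,0,0,0,0,0,255]
    - [4.5,0,0,0,0,0,255]
    - [6,0,0,0,0,0,255]
    - [7.5,0,0,0,0,0,255]
    - [9,0,0,0,0,0,255]

```text
time_s: 15.22
eef_pos: [0.5565, -0.0202, 0.1562]
eef_rot: [-0.0, 0.708, -0.003, -0.706]
wrist_force: [-0.1, -0.3, 2.1]
opening: -0.0
```

Request:
step_arm:
  motion:
    - [0.7,0,0,0,0,0,255]
    - [1.4,0,0,0,0,0,255]
    - [2,0,0,0,0,0,255]

```text
time_s: 15.6
eef_pos: [0.5565, -0.0202, 0.1543]
eef_rot: [-0.0, 0.708, -0.003, -0.706]
wrist_force: [-0.1, 1.9, 2.1]
opening: 0.0
```

Request:
step_arm:
  motion:
    - [0.5,0,0,0,0,0,255]
    - [1,0,0,0,0,0,255]
    - [1.5,0,0,0,0,0,255]

```text
time_s: 15.98
eef_pos: [0.5565, -0.0202, 0.1528]
eef_rot: [-0.0, 0.708, -0.003, -0.706]
wrist_force: [-0.0, 0.5, 2.4]
opening: 0.001
```

Request:
step_arm:
  motion:
    - [0.5,0,0,0,0,0,255]
    - [1,0,0,0,0,0,255]

```text
time_s: 16.23
eef_pos: [0.5565, -0.0202, 0.1518]
eef_rot: [-0.0, 0.708, -0.003, -0.706]
wrist_force: [-1.1, 0.4, 3.0]
opening: -0.002
```

Request:
step_arm:
  motion:
    - [0.5,0,0,0,0,0,255]
    - [1,0,0,0,0,0,255]

```text
time_s: 16.48
eef_pos: [0.5565, -0.0202, 0.1508]
eef_rot: [-0.0, 0.708, -0.003, -0.706]
wrist_force: [-0.5, 0.7, 1.5]
opening: -0.001
```

Request:
step_arm:
  motion:
    - [0.5,0,0,0,0,0,255]
    - [1,0,0,0,0,0,255]

```text
time_s: 16.73
eef_pos: [0.5565, -0.0202, 0.1498]
eef_rot: [-0.0, 0.708, -0.003, -0.706]
wrist_force: [-0.8, 0.9, 2.3]
opening: -0.002
```

Request:
step_arm:
  motion:
    - [0.7,0,0,0,0,0,255]
    - [1.4,0,0,0,0,0,255]
    - [2,0,0,0,0,0,255]

```text
time_s: 17.1
eef_pos: [0.5565, -0.0203, 0.1477]
eef_rot: [-0.0, 0.708, -0.003, -0.706]
wrist_force: [-1.4, 0.4, 1.9]
opening: -0.002
```

Request:
step_arm:
  motion:
    - [0.7,0,0,0,0,0,255]
    - [1.4,0,0,0,0,0,255]
    - [2,0,0,0,0,0,255]

```text
time_s: 17.48
eef_pos: [0.5566, -0.0202, 0.1457]
eef_rot: [-0.0, 0.708, -0.003, -0.706]
wrist_force: [-0.9, 1.6, 1.1]
opening: 0.002
```

Request:
step_arm:
  motion:
    - [0.7,0,0,0,0,0,255]
    - [1.4,0,0,0,0,0,255]
    - [2,0,0,0,0,0,255]

```text
time_s: 17.85
eef_pos: [0.5565, -0.0203, 0.1437]
eef_rot: [-0.0, 0.708, -0.003, -0.706]
wrist_force: [-0.8, 1.9, 2.5]
opening: 0.001
```

Request:
step_arm:
  motion:
    - [0.7,0,0,0,0,0,255]
    - [1.4,0,0,0,0,0,255]
    - [2,0,0,0,0,0,255]

```text
time_s: 18.23
eef_pos: [0.5565, -0.0203, 0.1417]
eef_rot: [-0.0, 0.708, -0.003, -0.706]
wrist_force: [-0.9, 1.4, 1.7]
opening: 0.002
```

Request:
step_arm:
  motion:
    - [0.5,0,0,0,0,0,255]
    - [1,0,0,0,0,0,255]
    - [1.5,0,0,0,0,0,255]
    - [2,0,0,0,0,0,255]

```text
time_s: 18.73
eef_pos: [0.5567, -0.0203, 0.1401]
eef_rot: [-0.0, 0.708, -0.003, -0.706]
wrist_force: [-2.9, 1.1, 5.9]
opening: -0.001
```

Request:
step_arm:
  motion:
    - [0.4,0,0,0,0,0,255]
    - [0.8,0,0,0,0,0,255]

```text
time_s: 18.98
eef_pos: [0.5569, -0.0204, 0.14]
eef_rot: [-0.0, 0.709, -0.003, -0.705]
wrist_force: [-3.8, 1.5, 10.4]
opening: -0.002
```

The end stop was reached with no climb on the way: 2–3 N throughout, then 10 N without movement at z≈0.140. That makes it a free cylinder, so it goes in the tray. Lifting, opening and checking.

Request:
step_arm:
  motion:
    - [-5,0,0,0,0,0,255]
    - [-50,0,0,0,0,0,255]
    - [-65,0,0,0,0,0,0]
    - [-65,0,0,0,0,0,0]
    - [-65,0,0,0,0,0,0]
    - [-65,0,0,0,0,0,0]
    - [-65,0,0,0,0,0,0]

```text
time_s: 19.85
eef_pos: [0.5559, -0.0199, 0.203]
eef_rot: [-0.0, 0.708, -0.003, -0.706]
wrist_force: [-0.7, 0.2, -0.8]
opening: 1.0
```

```bash
python3 -c "
from h import *
im,d,P=cloud('scene')
Q=P.reshape(-1,3); Q=Q[np.isfinite(Q[:,0])]; c=np.array([.556,-.019])
top=Q[(np.linalg.norm(Q[:,:2]-c,axis=1)<.03)&(Q[:,2]>.125)&(Q[:,2]<.18)]
print('plate face',len(top),np.median(top,0),(top.max(0)+top.min(0))/2)
delta([.556,-.019,.083],RD)
im,d=ctrl.camera('wrist'); save('w','w4',im)
"
```

```text
plate face 259 [ 0.56105443 -0.02422374  0.13638374] [ 0.55653654 -0.02072617  0.1345753 ]
d [120.2  -1.4   0.3] [-0.3 -0.1 -0.2] | at [ 0.556  -0.0199  0.2033] t 19.9 q [-0.25  0.16  1.68 -0.    1.29  1.33] F [-0.3 -0.  -0.4]
```

View pics/w4.png

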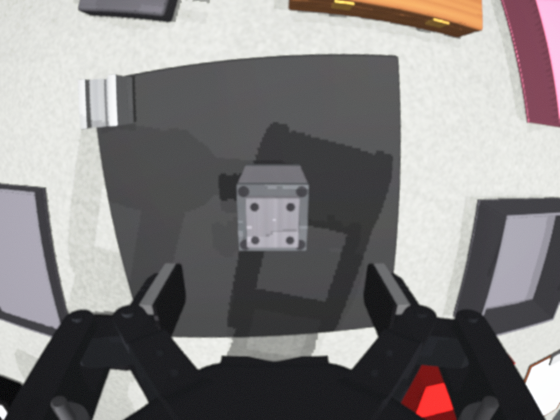

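The wrist view shows the plate home and the cylinder standing at (273,215), centred between the jaws. Going down to grip the body.

Request:
step_arm:
  motion:
    - [50,0,0,0,0,0,0]
    - [90,-1,0,0,0,0,0]
    - [120,-1,0,0,0,0,0]
    - [120,-1,0,0,0,0,0]
    - [120,-1,0,0,0,0,60]
    - [120,-1,0,0,0,0,110]
    - [120,-1,0,0,0,0,180]
    - [120,-1,0,0,0,0,255]
    - [120,-1,0,0,0,0,255]
    - [120,-1,0,0,0,0,255]

```text
time_s: 21.2
eef_pos: [0.5584, -0.0197, 0.0861]
eef_rot: [-0.0, 0.71, -0.003, -0.704]
wrist_force: [-0.0, 0.2, 6.9]
opening: 0.581
```

Request:
step_arm:
  motion:
    - [0,0,0,0,0,0,255]
    - [-10,0,0,0,0,0,255]
    - [-40,0,0,0,0,0,255]
    - [-80,0,0,0,0,0,255]
    - [-80,0,0,0,0,0,255]

```text
time_s: 21.82
eef_pos: [0.5586, -0.0197, 0.1674]
eef_rot: [0.0, 0.711, -0.004, -0.703]
wrist_force: [0.7, 0.2, -4.5]
opening: 0.574
```

```bash
python3 -c "
from h import *
delta([.443,.372,.12],RD)
"
```

```text
d [  44.  -391.4  118. ] [-0.3 -0.6 -0.3] | at [ 0.5586 -0.0197  0.1674] t 21.825 q [-0.25  0.2   1.72 -0.    1.21  1.33] F [ 0.7  0.2 -4.5]
```

Request:
step_arm:
  motion:
    - [5,-40,12,0,0,0,255]
    - [12,-100,30,0,0,0,255]
    - [20,-160,48,0,0,0,255]
    - [27,-220,66,0,0,0,255]
    - [34,-280,84,0,0,0,255]
    - [40,-340,102,0,0,0,255]
    - [44,-375,113,0,0,0,255]
    - [44,-391,118,0,0,0,255]
    - [44,-391,118,0,0,0,255]
    - [44,-391,118,0,0,0,255]

```text
time_s: 23.08
eef_pos: [0.4408, 0.371, 0.1174]
eef_rot: [-0.0, 0.708, -0.004, -0.706]
wrist_force: [-0.1, -0.5, -4.8]
opening: 0.579
```

```bash
python3 -c "
from h import *
delta([.443,.372,.044],RD)
im,d=ctrl.camera('top'); save('t','t5',im)
"
```

```text
d [73.4 -1.4 -1.9] [-0.3 -0.2 -0.3] | at [0.4408 0.371  0.1174] t 23.075 q [ 0.5   0.31  1.7  -0.01  1.14  2.08] F [-0.1 -0.5 -4.8]
```

View pics/t5.png

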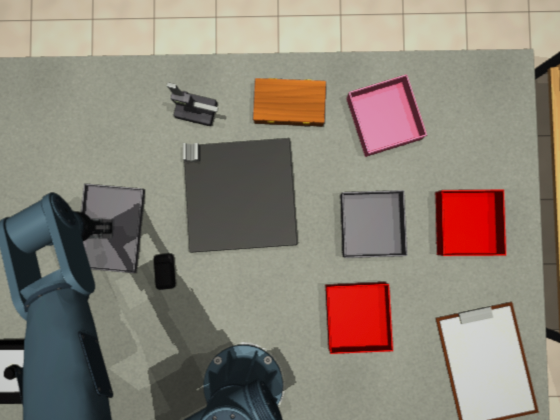

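The gripper with the cylinder is over the tray near (105,228), and the bystanders haven't moved. Lowering.

Request:
step_arm:
  motion:
    - [30,0,0,0,0,0,255]
    - [60,0,0,0,0,0,255]
    - [73,0,0,0,0,0,255]
    - [73,0,0,0,0,0,255]
    - [74,0,0,0,0,0,255]
    - [75,0,0,0,0,0,255]
    - [75,0,0,0,0,0,255]

```text
time_s: 24.0
eef_pos: [0.4413, 0.3722, 0.0436]
eef_rot: [-0.001, 0.709, -0.003, -0.705]
wrist_force: [0.1, 0.6, -5.6]
opening: 0.577
```

Request:
step_arm:
  motion:
    - [0.8,0,0,0,0,0,255]
    - [1.6,0,0,0,0,0,255]
    - [2.4,0,0,0,0,0,255]
    - [2.4,0,0,0,0,0,255]

```text
time_s: 24.5
eef_pos: [0.4409, 0.3718, 0.0404]
eef_rot: [-0.0, 0.708, -0.003, -0.706]
wrist_force: [-0.1, -1.1, -6.3]
opening: 0.574
```

Request:
step_arm:
  motion:
    - [0.7,0,0,0,0,0,255]
    - [1.2,0,0,0,0,0,255]
    - [1.2,0,0,0,0,0,255]

```text
time_s: 24.88
eef_pos: [0.441, 0.372, 0.0402]
eef_rot: [-0.0, 0.708, -0.003, -0.706]
wrist_force: [-4.0, -3.1, 6.0]
opening: 0.578
```

Request:
step_arm:
  motion:
    - [-0.7,0,0,0,0,0,255]
    - [-0.7,0,0,0,0,0,255]
    - [-0.7,0,0,0,0,0,90]
    - [-0.7,0,0,0,0,0,60]
    - [-0.7,0,0,0,0,0,30]
    - [-0.7,0,0,0,0,0,0]
    - [-0.7,0,0,0,0,0,0]
    - [-0.7,0,0,0,0,0,0]

```text
time_s: 25.88
eef_pos: [0.441, 0.3719, 0.0401]
eef_rot: [-0.0, 0.708, -0.003, -0.706]
wrist_force: [0.6, -0.2, 0.5]
opening: 1.0
```

Request:
step_arm:
  motion:
    - [-20,0,0,0,0,0,0]
    - [-60,0,0,0,0,0,0]
    - [-110,0,0,0,0,0,0]
    - [-140,0,0,0,0,0,0]
    - [-140,0,0,0,0,0,0]
    - [-140,120,0,0,0,0,0]
    - [-140,200,0,0,0,0,0]
    - [-140,200,0,0,0,0,0]
    - [-140,200,0,0,0,0,0]
    - [-140,200,0,0,0,0,0]

```text
time_s: 27.12
eef_pos: [0.4393, 0.172, 0.1807]
eef_rot: [-0.001, 0.708, -0.004, -0.706]
wrist_force: [-0.4, 0.4, -0.2]
opening: 1.004
```

```bash
python3 -c "
from h import *
im,d,P=cloud('scene'); save('s','s6',im)
cv2.imwrite('pics/s6c.png',cv2.resize(im[90:200,330:450,::-1],None,fx=5,fy=5,interpolation=cv2.INTER_CUBIC))
Q=P.reshape(-1,3); Q=Q[np.isfinite(Q[:,0])]; c=np.array([.441,.372])
b=Q[(np.linalg.norm(Q[:,:2]-c,axis=1)<.04)&(Q[:,2]>.012)&(Q[:,2]<.16)]
print(len(b),'zmax',np.percentile(b[:,2],[50,90,98]))
pl=b[b[:,2]>.087]; print('plate',np.median(pl,0)); 
A=np.c_[pl[:,:2],np.ones(len(pl))]; print(np.linalg.lstsq(A,pl[:,2],rcond=None)[0])
"
```

```text
498 zmax [0.06682841 0.09288568 0.09620972]
plate [0.4407316  0.36951533 0.09281986]
[-0.01289727 -0.01084822  0.10235883]
```

View pics/s6c.png

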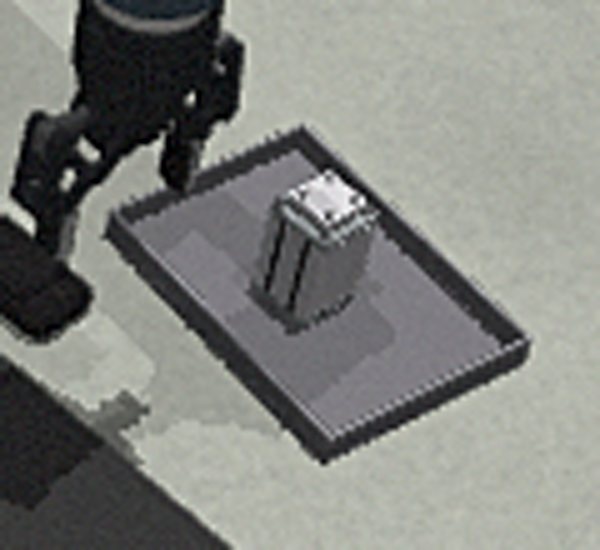

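The cylinder stands upright in the tray at (320,250) with the plate home: face at z≈0.093 (0.094 expected) and level. The gripper is clear. Handing in.

```bash
python3 -c "
from h import *
print(ctrl.hand_in())"
```

```text
the job is handed in; nothing more can be done
None
```

The cylinder ran freely, so I set it standing in the shallow tray with its front plate home and handed the job in at about 27 s. `hand_in` gives no verdict, so I don't know how it was judged.

- **Standing it up:** I gripped the body with the tool tilted 32°, after 40° ran joint 6 into its limit. I then lifted it, rolled it upright, set it on the granite and let go. The camera put the plate face at about 0.166 m, as expected.
- **Pressing:** The plate moved at about 1–3 N all the way. It then stopped at about 10 N without moving further, after roughly 26 mm of travel from contact. With about 3 mm already pressed in at the start, that is close to the full stroke.
- **Reading that disagreed:** I read slightly less than the stated 3–4 N, and the force signal has about 1 N of noise.
- **In the tray:** I gripped the body with the tool pointing down and lowered it near the middle of the tray until it touched (about 11 N). After release, the plate face was at 0.093 m against 0.094 m expected with the plate home. It was level to about 1°, and the gripper was clear.
- **Other things on the bench:** The overhead picture taken just before lowering showed the bystanders where they started. I did not measure them again after that.

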